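Back the sample turntable up one notch

ROBOT

A 7-joint arm with a two-finger parallel gripper is mounted at the origin on a cart in front of the work surface, level with it; the furniture and walls round the work are solid. World frame = base frame: x ahead of the robot, y to its left, z up, the work surface at z = 0. Lengths are in m, angles in rad, forces in N, time in s.
With the tool pointing down it reaches from about 0.35 to 0.9 m from the base axis. Payload 7.2 kg.
Tool frame: the origin (TCP) lies at the very end of the fingers, on their centre line; the grasp point (between the pads) lies 19 mm behind it; x points along the fingers, y is the direction in which the jaws open and shut, and the axes are right-handed (so a half turn about x gives the same grasp; the last joint's range is limited). The gripper opens to 85 mm and grips with 20 to 120 N. Pads are 22 mm wide; open, the fingers measure 114 mm over their backs; the gripper's body (76 mm by 85 mm) begins 54 mm behind the grasp point. The pads swing forward as they close: fully open they stand 13 mm farther back than shut.
Start: joints at [-1.284, 0.411, -0.013, 1.596, 0.006, 1.134, -0.082], TCP at [0.217, 0.586, 0.231] pointing down, gripper open.
Joint ranges: [-2.95, 2.95], [-0.29, 1.99], [-1.47, 1.44], [0.14, 2.54], [-1.03, 4.17], [0.13, 1.85], [-2.86, 2.86]. Speed limits (rad/s): [2.39, 2.39, 3.01, 3.01, 3.14, 3.14, 3.14].

INTERFACE

Orientations are given as a unit quaternion [x, y, z, w].
In Python, from cell import sensors, grab_frame, camera_info, manip gives the robot as it stands.
- The arm moves only by the tool jog_arm, never from a script. Its argument "moves" is a list of rows, each a list of 7 numbers: the turn, a rotation vector about the tool's x, y, z in rad, then the shift along the tool's x, y, z in mm, then the opening in per cent of the stroke, from 0 (shut) to 100 (fully open). A call has 1 to 12 rows; each row is the pose to reach, as a shift and turn from the pose measured when the call began, along the tool's axes at that moment; what a row does not reach only later rows make up. A row lasts 1/8 s, in which the tool goes at most 62.5 mm and 10.7 degrees, less where a joint would pass 70% of its speed; a pose out of reach is approached as far as the arm can. A call with a gripper value outside its range is refused whole. The fingers move at their own pace and stop on an object; "squeeze" is the grip in N (left out, the last holds). Time passes only in rows, so rows that repeat a pose let the fingers close. It gives the time, the measured TCP pose, the force and the opening at its end, in the units of the state.
- sensors.sense(): the state, without advancing time (a new reading comes with each control period).
- grab_frame(name): name is "scene" or "top" or "wrist"; returns the picture (400x640x3 uint8, red, green, blue); there is no depth.
- camera_info(name): a dict with "vfov" (degrees; the focal length in pixels is half the picture's height over the tangent of half this angle, whatever the lens; pixels are square), "cx", "cy" (the principal point, pixels), "T" (4x4, takes a point from camera to world coordinates). Camera axes: x right, y down, z forward; pixel columns grow to the right and rows downward; lengths in m; the calibration is good to about 2 mm. A picture is of the moment at which its call begins: read the wrist's pose just before it. camera_info takes no time and is no camera call; for the wrist camera it gives the pose at the moment of the call.
- manip.sign_off(): hands the job in, once; it reports no verdict.
The state is a dict: "time_s": time; "joints": joint angles; "joint_vel": joint speeds; "joint_torque": joint torques, N m; "eef_pos": TCP position; "eef_rot": TCP orientation; "ft_force": force on the tool from outside, world axes, zero at the start; "wrist_torque": the same for the moment, N m; "grip_width": finger opening in m.
Only numpy, scipy, OpenCV 4.12 (cv2) and the standard library are available. Lean on these libraries where they do the work, as an engineer would, in place of code of your own. Each camera call takes 0.05 s, during which the arm holds its last target.

TASK

The hand-indexed tube turntable was stepped one place too far, so the pink tube has passed the reader. With a fingertip, push the red ball lever over to lift the ratchet pawl out of the teeth, push the tube wheel backward (anticlockwise seen from above) one notch so that the pink tube stands at the reader's orange pointer, then push the ball lever back over so that the pawl drops into its notch. Do not step the wheel forward, do not lift or shift the unit, and leave the things round it alone.

Things in the scene. Friction and masses are not known exactly. Their poses are not given: they have to be found in the camera images.
- unit: Turntable unit: white round base, 200 mm diameter, loose on rubber feet, about 3.5 kg. Origin on the table under the wheel's vertical axis, z up. At its -x side stands the reader head (white block, 65 mm high, 77 to 115 mm from the axis, 56 mm wide); at its -y side the pawl and its aluminium bracket. Positions 'in the unit' below are in this body's axes.
- wheel_top (a point): Centre of the tube plate's upper face, on the wheel's axis, z = 54 mm. The wheel: below, a steel ratchet ring (180 mm diameter, ten saw teeth on its top, z 18 to 27 mm); above, this aluminium plate (140 mm diameter) with ten microtubes 41 mm from the axis (caps up to z = 60 mm), a low black hub nut and five black finger pegs.
- wheel (a joint): Wheel angle (rad) about the unit's z; within 0.03 of 0 at the start, grows as it turns backward (anticlockwise from above). One notch is 0.628 (36 deg). Needs about 1.5 N at a peg; stays where left. Pawl down: turns only forward; a tooth wall stops it 0.04 behind each notch. Dropped between 0.08 short of a notch and that wall, the pawl seats; beyond the wall it stays up on a tooth tip.
- pawl (a joint): Pawl angle (rad) about a level pin along the unit's y, at x = 32, z = 30 mm in the unit. 0 = nose down in a notch, positive = lifted, 0.3 clears the tooth tips, end stop 1.2. The ball is its weight: below about 0.5 it falls back into the teeth, above about 0.75 it stays thrown over with the pawl lifted. Under 1 N at the ball moves it.
- pawl_ball (a point): Centre of the red ball (17 mm diameter) on the pawl's throw lever, a rod 6 mm thick on the outer end of the pin, 34 mm from the pin's axis to the ball. Pawl down: at (15, -128, 59) mm in the unit; lifted: (53, -128, 57) mm; between them it rises to z = 64 mm. Pushing it along the unit's +x lifts the pawl, along -x drops it.
- pawl_nose (a point): Bottom of the pawl's nose, which drops into the saw teeth from above, at (0, -85, 19) mm in the unit when it is down. Nose and arm lie at y -75 to -101 mm and swing up to z = 66 mm as the pawl lifts: keep the finger outside them, at the ball. Between arm and lever stands the aluminium bracket, y -104 to -113, x 17 to 47 mm, top at z = 41 mm.
- reader (a point): Tip of the orange pointer on top of the reader head, at unit (-80, 0, 65) mm; the tube that is read stands in line with it, between it and the wheel's axis.
- peg0 (a point): Top of a finger peg on the wheel: black, upright, 10 mm diameter, from z = 54 to 75 mm, 62.5 mm from the wheel's axis, turning with the wheel. Five alike, 72 degrees apart, each midway between two tubes; the wheel may be pushed by any of them.
- peg1 (a point): Next peg anticlockwise.
- peg2 (a point): Next peg anticlockwise.
- peg3 (a point): Next peg anticlockwise.
- peg4 (a point): Next peg anticlockwise.
- tube0: The pink microtube in the wheel, 13 x 16 x 41 mm, 41 mm from the wheel's axis (origin at its foot). It starts one place clockwise of the reader. The others are white or green; all are seated in the wheel.
- petri_dish: Bystander: petri dish, 62 mm diameter, 16 mm high, loose, beside the unit.
- oil_bottle: Bystander: small brown bottle, 28 mm diameter, 60 mm high, loose, beside the unit.
- red_marker: Bystander: marker pen with a red cap, 128 mm long, 13 mm high, lying beside the unit on the pawl's side.
- beaker: Bystander: glass beaker, 44 mm diameter, 55 mm high.
- tape_roll: Bystander: roll of tape lying flat, 62 mm diameter, 19 mm high.

How it is judged:
On the way, in this order (a step that is already met when the one before it is completed fails the run):
1. the pawl is thrown over, clear of the teeth, with the wheel still in its old notch (value of joint pawl above 0.75 rad and value of joint wheel below 0.12 rad), for 0.2 s.
2. the wheel is pushed back most of a notch while the pawl is lifted (value of joint pawl above 0.35 rad and value of joint wheel above 0.45 rad), for 0.2 s.
3. the pawl is down in the notch before (value of joint pawl below 0.08 rad and value of joint wheel between 0.54 and 0.69 rad), for 0.2 s.
At the end, for the whole second after the job is handed in: The pawl is down in the teeth (pawl angle under 0.08 rad), the wheel stands one notch behind its old one (wheel angle 0.54 to 0.69 rad) and is at rest, so that the pink tube is at the reader, and the unit has not been shifted by more than 25 mm (all of step 3 and velocity of joint wheel between -0.05 and 0.05 rad/s and distance of unit from where it was at the start of the episode below 0.025 m); the robot touches nothing.
It fails at once if the turntable unit is lifted, tipped or dragged (height (world z) of unit above 0.006 m or angle between unit's own z axis and vertical above 0.06 rad or distance of unit from where it was at the start of the episode above 0.025 m or distance of reader from where it was at the start of the episode above 0.04 m).
It fails at once if the wheel is stepped forward (value of joint wheel below -0.3 rad).
It fails at once if a bystander is moved or lifted (distance of any of petri_dish, oil_bottle, red_marker, beaker, tape_roll from where it was at the start of the episode above 0.02 m).
It also fails if it takes over 42 s, if anything falls off the work surface, if the arm or the gripper's body presses on something with over 40 N, if the wrist force passes 120 N, or if a joint passes its speed limit or range.

## Working session

There is one attempt and no reset: what is moved stays moved. The work goes in short steps, Python scripts to look and compute and a tool call to move; the robot and the scene stay as the last step left them, time stands still between calls to the robot, and variables do not carry over. Pictures are saved under pics/ and viewed, and the job is handed in when it is done.

Besides the shell and the picture viewer there is one more tool, called after "Call:" by a JSON object that holds its "method" and its "body". jog_arm: Moves the arm, as the interface text tells. Its arguments: {"type":"object","properties":{"moves":{"type":"array"},"squeeze":{"type":"number"}},"required":["moves"]}

```bash
mkdir -p pics; ls
python3 - <<'E'
from cell import sensors, grab_frame, camera_info
import cv2
s=sensors.sense();print(s)
for n in("scene","top","wrist"):
    f=grab_frame(n);cv2.imwrite(f"pics/{n}0.png",f[:,:,::-1]);c=camera_info(n);print(n,c["vfov"],c["cx"],c["cy"],c["T"])
E
```

```text
pics
{'time_s': 0.0, 'joints': array([-1.28420955,  0.41193341, -0.01274458,  1.59703191,  0.00559681,
        1.13429785, -0.08220599]), 'joint_vel': array([ 0.00034679, -0.00105278, -0.00096737, -0.00100121,  0.00122258,
       -0.0002736 , -0.00031332]), 'joint_torque': array([-1.17830656e-03, -6.00614190e+01,  6.81830272e-01, -2.99422860e+01,
        1.37850447e-02,  1.05176514e-02, -1.27343904e-05]), 'eef_pos': array([0.21696797, 0.58560717, 0.23043698]), 'eef_rot': array([ 0.12418864,  0.6960799 , -0.12533695,  0.69594584]), 'ft_force': array([ 0.4623707 ,  0.80953103, -0.42052029]), 'wrist_torque': array([ 0.02748446, -0.01881853,  0.02535948]), 'grip_width': 0.0853016242697554}
scene 50.556706682720474 317.94482535485025 203.09757002809778 [[-5.61749367e-01 -3.23728395e-01  7.61339330e-01 -2.99018173e-01]
 [-8.27307371e-01  2.20262864e-01 -5.16765695e-01  8.07502992e-01]
 [-4.03051931e-04 -9.20154442e-01 -3.91555412e-01  4.98932682e-01]
 [ 0.00000000e+00  0.00000000e+00  0.00000000e+00  1.00000000e+00]]
top 57.28596788221055 318.7941822563609 201.59659515444397 [[ 0.00868898 -0.99128455  0.13145133  0.34248602]
 [-0.99994735 -0.00933109 -0.00426961  0.25306266]
 [ 0.00545898 -0.13140731 -0.99131343  0.93166824]
 [ 0.          0.          0.          1.        ]]
wrist 59.524678639490006 324.94274349496345 201.19419941047357 [[ 3.47929988e-01  8.91624183e-01  2.89743058e-01  1.44535150e-01]
 [ 9.37520507e-01 -3.30846774e-01 -1.07683386e-01  6.13768081e-01]
 [-1.52555107e-04  3.09106338e-01 -9.51027470e-01  3.73520589e-01]
 [ 0.00000000e+00  0.00000000e+00  0.00000000e+00  1.00000000e+00]]
```

View pics/scene0.png

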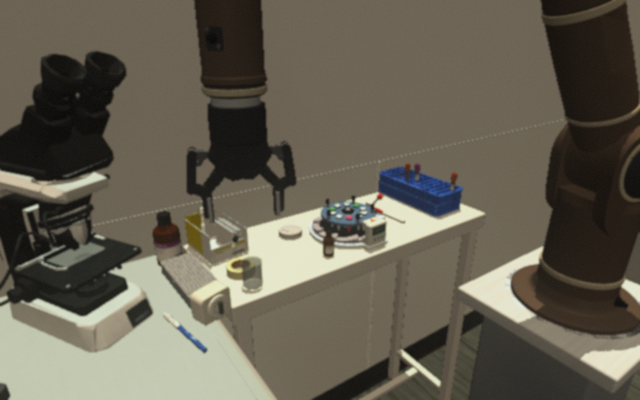

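View pics/top0.png

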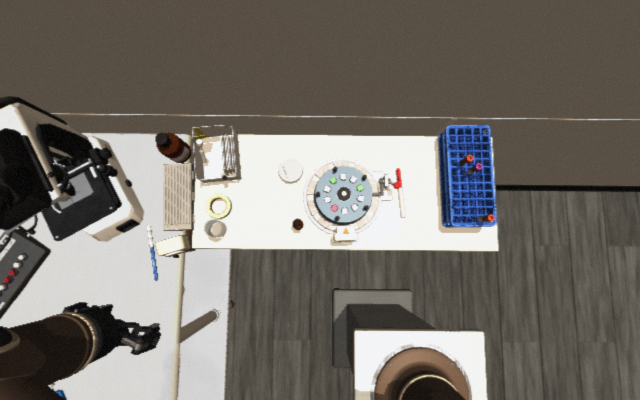

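View pics/wrist0.png

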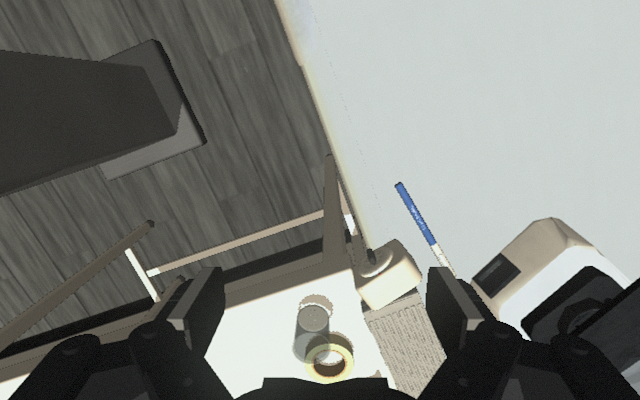

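```bash
cat > h.py <<'E'
import numpy as np,cv2
from cell import sensors, grab_frame, camera_info
def ray(n,px,z,c=None):
    c=c or camera_info(n);f=200/np.tan(np.radians(c["vfov"]/2));T=np.array(c["T"])
    d=T[:3,:3]@np.array([(px[0]-c["cx"])/f,(px[1]-c["cy"])/f,1]);o=T[:3,3]
    return o+d*(z-o[2])/d[2]
def proj(n,p,c=None):
    c=c or camera_info(n);f=200/np.tan(np.radians(c["vfov"]/2));T=np.array(c["T"])
    q=T[:3,:3].T@(np.array(p)-T[:3,3]);return np.array([c["cx"]+f*q[0]/q[2],c["cy"]+f*q[1]/q[2]])
E
python3 - <<'E'
from h import *
im=cv2.imread("pics/top0.png")[140:260,270:420];cv2.imwrite("pics/top0z.png",cv2.resize(im,None,fx=5,fy=5,interpolation=cv2.INTER_CUBIC))
im=cv2.imread("pics/scene0.png")[160:270,280:440];cv2.imwrite("pics/scene0z.png",cv2.resize(im,None,fx=5,fy=5,interpolation=cv2.INTER_CUBIC))
E
```

```text
(no output)
```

View pics/top0z.png

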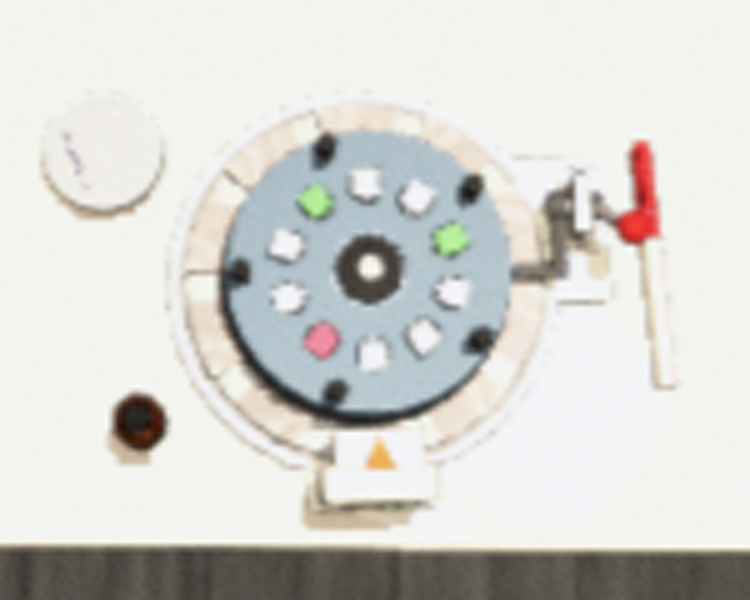

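View pics/scene0z.png

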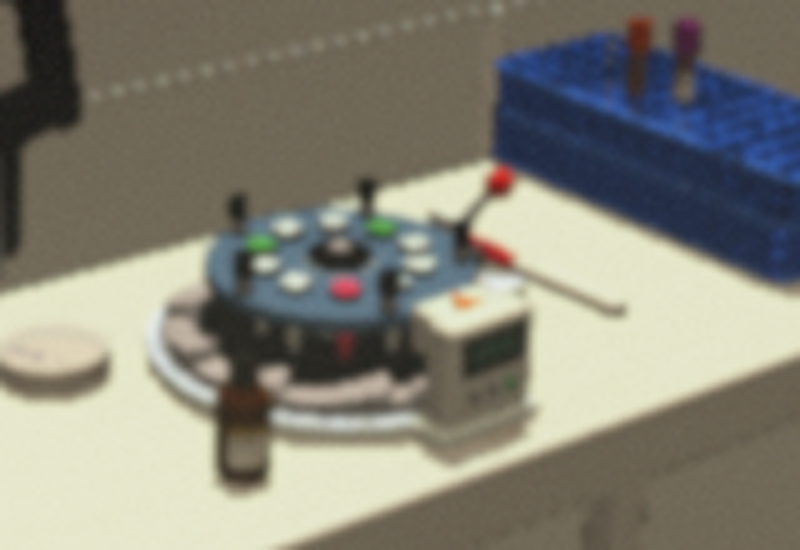

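```bash
cat >> h.py <<'E'
def wheel(im,c,n="top",box=(270,140,420,260),cands=None):
    # peg tops by dark blobs; tube caps by colour
    pass
E
python3 - <<'E'
from h import *
im=cv2.imread("pics/top0.png");hsv=cv2.cvtColor(im,cv2.COLOR_BGR2HSV)
H,S,V=[hsv[...,i].astype(int) for i in range(3)]
def blobs(m,lo,box=(290,155,380,225)):
    k=np.zeros(m.shape,np.uint8);x0,y0,x1,y1=box;k[y0:y1,x0:x1]=m[y0:y1,x0:x1]
    n,l,st,ce=cv2.connectedComponentsWithStats(k);return [(ce[i].round(2),st[i,4]) for i in range(1,n) if st[i,4]>=lo]
P=lambda p,z:(ray("top",p,z)*1000).round(1)
for nm,m,z,b in (("dark",V<70,.07,(290,155,380,225)),("green",(H>40)&(H<75)&(S>90),.06,(290,155,380,225)),("pink",((H>165)|(H<5))&(S>60)&(V>120),.06,(320,190,350,225)),("orange",(H>8)&(H<25)&(S>90),.066,(330,220,360,240)),("red",((H>172)|(H<4))&(S>180),.059,(385,160,420,200)),("plate",(H>90)&(H<115)&(S>25),.054,(300,150,380,230))):
    for ce,a in blobs(m,3,b): print(nm,ce,a,P(ce,z))
# plate + tubes outline fit
m=((V<190)&(H>90)&(H<115)&(S>25)).astype(np.uint8);m[:150]=0;m[230:]=0;m[:,:300]=0;m[:,380:]=0
c=max(cv2.findContours(m,0,1)[0],key=cv2.contourArea);print("ell",cv2.fitEllipse(cv2.convexHull(c)),P(cv2.fitEllipse(cv2.convexHull(c))[0],.054))
for q in((637/5+270,225/5+140),):print("ball",P(q,.059))
for q,z in(((372/5+270,268/5+140),.06),): print("hub",P(q,z))
for nm,q in(("mk",(642,145)),("mk",(665,385)),("dish",(104,155)),("bottle",(138,420)),("reader",(378,455))): print(nm,P((q[0]/5+270,q[1]/5+140),.013 if nm!="reader" else .065))
sc=cv2.imread("pics/scene0.png");h=cv2.cvtColor(sc,cv2.COLOR_BGR2HSV).astype(int);m=((h[...,0]>172)|(h[...,0]<4))&(h[...,1]>180)
for ce,a in blobs(m,3,(370,185,395,220)): print("scene red",ce,a,(ray("scene",ce,.059)*1000).round(1))
E
```

```text
dark [334.36 169.45] 11 [535.  212.6  70. ]
dark [363.22 177.89] 9 [515.  143.4  70. ]
dark [344.25 188.88] 8 [487.9 188.9  70. ]
dark [339.31 193.69] 13 [476.2 200.7  70. ]
dark [317.   194.55] 11 [473.6 253.8  70. ]
dark [331.32 218.03] 79 [417.9 219.4  70. ]
dark [365.36 207.91] 11 [442.7 138.9  70. ]
dark [297.   222.34] 29 [407.  300.3  70. ]
dark [353.  221.6] 5 [409.9 168.3  70. ]
green [332.83 180.67] 12 [509.5 215.8  60. ]
green [359.  189.2] 5 [489.2 152.5  60. ]
pink [333.97 207.58] 33 [443.9 212.8  60. ]
orange [345.65 231.47] 17 [386.8 185.3  66. ]
red [397.4  180.79] 52 [510.9  59.1  59. ]
plate [342.55 195.01] 1743 [475.5 191.8  54. ]
ell ((341.4730529785156, 197.67935180664062), (49.15250778198242, 54.68086624145508), 114.17050170898438) [469.  194.4  54. ]
ball [500.5  59.3  59. ]
hub [478.1 187.8  60. ]
mk [550.5  45.7  13. ]
mk [427.1  36.6  13. ]
dish [542.6 321.4  13. ]
bottle [407.1 301.8  13. ]
reader [387.9 185.4  65. ]
scene red [379.5 196. ] 6 [502.2  58.2  59. ]
```

Run:
```python
from h import *
from scipy.optimize import least_squares
pk=[(334.36,169.45),(363.22,177.89),(317.5,194.3),(365.6,207.8),(337.2,218)]
W=np.array([ray("top",p,.069)[:2] for p in pk])*1000
def r(v):
    a=np.sort(np.arctan2(*(W-v[:2]).T[::-1])); return np.hypot(*(W-v[:2]).T)-62.5
s=least_squares(r,[478,188]);c=s.x;print(c,s.fun)
an=np.degrees(np.arctan2(W[:,1]-c[1],W[:,0]-c[0]));print(an,np.mod(an,72))
tubes=[(332.83,180.67),(359.6,188),(333.97,207.58),(344.5,210.5),(327.5,189),(327.5,199.3),(343,176.8),(353.4,179.2),(360.4,198.4),(354.6,207.4)]
W=np.array([ray("top",p,.06)[:2] for p in tubes])*1000;print(W.mean(0),np.hypot(*(W-W.mean(0)).T))
an=np.degrees(np.arctan2(*(W-W.mean(0)).T[::-1]));print(an,np.mod(an,36))
s=sensors.sense();from scipy.spatial.transform import Rotation as R;print(R.from_quat(s["eef_rot"]).as_matrix().round(3))
```

```text
[477.20905591 190.73124814] [-0.50769509 -1.6891862  -0.58370745  0.18358413 -1.65451718]
[  20.64516643  -51.28503115   92.61206903 -122.99274075  165.94044564] [20.64516643 20.71496885 20.61206903 21.00725925 21.94044564]
[477.99084828 189.39879775] [41.08154735 40.85424888 41.31602493 40.88577203 40.66994902 41.51959719
 41.30131017 42.61581175 41.64835455 42.16264631]
[  39.96064697  -69.77069513  145.48090703 -177.4353339    74.40294911
  109.93101238    2.44714507  -33.36321242 -105.62832418 -141.82724521] [3.96064697 2.22930487 1.48090703 2.5646661  2.40294911 1.93101238
 2.44714507 2.63678758 2.37167582 2.17275479]
[[-0.     0.347  0.938]
 [-0.001  0.938 -0.347]
 [-1.    -0.001  0.   ]]
```

Call:
{"method": "jog_arm", "body": {"moves": [[-0.4, 0, 0, 80, -410, 415, 0], [-0.4, 0, 0, 80, -410, 415, 0], [-0.4, 0, 0, 80, -410, 415, 0], [-0.4, 0, 0, 80, -410, 415, 0], [-0.4, 0, 0, 80, -410, 415, 0], [-0.4, 0, 0, 80, -410, 415, 0], [-0.4, 0, 0, 80, -410, 415, 0], [-0.4, 0, 0, 80, -410, 415, 0], [-0.4, 0, 0, 80, -410, 415, 0], [-0.4, 0, 0, 80, -410, 415, 0], [-0.4, 0, 0, 80, -410, 415, 0], [-0.4, 0, 0, 80, -410, 415, 0]]}}

```text
time_s: 1.65
eef_pos: [0.4633, 0.0578, 0.1511]
eef_rot: [-0.017, 0.707, 0.016, 0.707]
ft_force: [-0.7, 0.3, -0.1]
grip_width: 0.0001
```

```bash
cat >> h.py <<'E'
from scipy.spatial.transform import Rotation as R
C=np.array([477.6,190.]);Y=0.047
def rep():
    s=sensors.sense();M=R.from_quat(s["eef_rot"]).as_matrix();p=s["eef_pos"]*1000
    d=p[:2]-C;u=[d[0]*np.cos(Y)+d[1]*np.sin(Y),-d[0]*np.sin(Y)+d[1]*np.cos(Y),p[2]]
    print("t",round(s["time_s"],2),"world",p.round(1),"unit",np.round(u,1),"zyaw",np.degrees(np.arctan2(M[1,2],M[0,2])).round(2),"F",s["ft_force"].round(2),"w",round(s["grip_width"],4));print(M.round(3))
    return s
E
python3 - <<'E'
from h import *
rep()
f=grab_frame("wrist");cv2.imwrite("pics/wrist1.png",f[:,:,::-1]);f=grab_frame("top");cv2.imwrite("pics/top1.png",cv2.resize(f[140:260,270:430,::-1],None,fx=5,fy=5,interpolation=2))
E
```

```text
t 1.65 world [463.3  57.8 151.1] unit [ -20.4 -131.4  151.1] zyaw 2.63 F [-0.7   0.29 -0.07] w 0.0001
[[-0.001 -0.046  0.999]
 [-0.001  0.999  0.046]
 [-1.    -0.001 -0.001]]
```

View pics/wrist1.png

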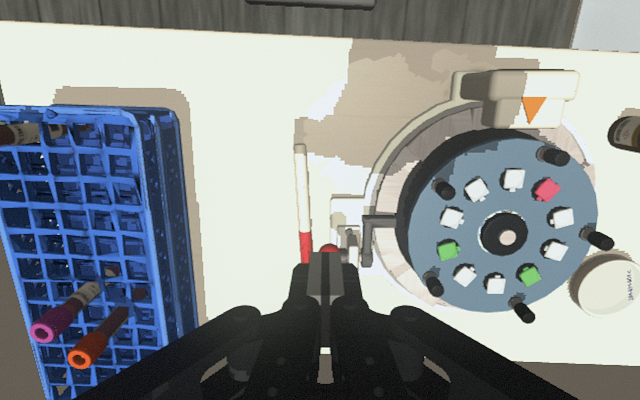

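View pics/top1.png

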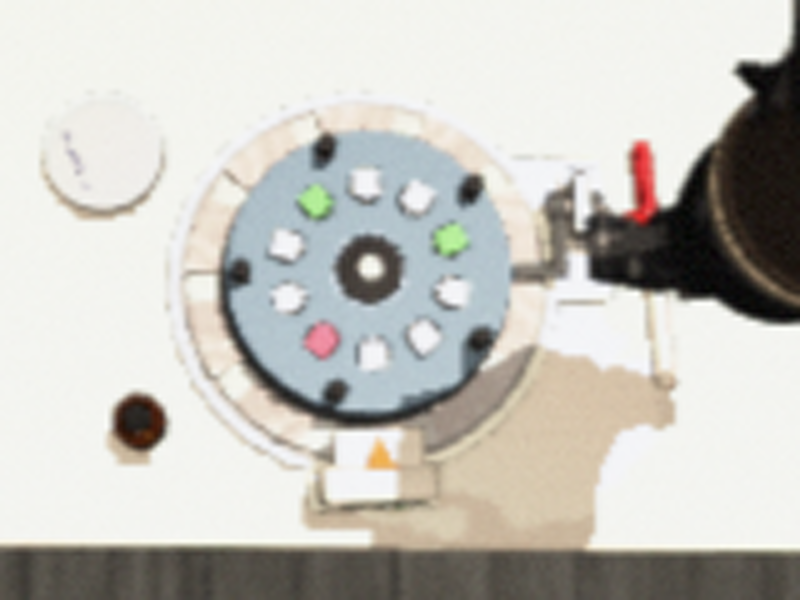

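Call:
{"method": "jog_arm", "body": {"moves": [[0, 0, 0, 60, 0, 0, 0], [0, 0, 0, 99, 0, 0, 0], [0, 0, 0, 99, 0, 0, 0], [0, 0, 0, 99, 0, 0, 0]]}}

```text
time_s: 2.25
eef_pos: [0.4639, 0.0589, 0.0534]
eef_rot: [-0.017, 0.707, 0.017, 0.707]
ft_force: [0.4, -0.8, -0.4]
grip_width: 0.0
```

Run:
```python
from h import *
rep()
f=grab_frame("wrist");cv2.imwrite("pics/wrist2.png",f[:,:,::-1]);f=grab_frame("scene");cv2.imwrite("pics/scene2.png",cv2.resize(f[140:260,300:430,::-1],None,fx=5,fy=5,interpolation=2))
```

```text
t 2.25 world [463.9  58.9  53.4] unit [ -19.8 -130.3   53.4] zyaw 2.76 F [ 0.39 -0.76 -0.45] w 0.0
[[ 0.001 -0.048  0.999]
 [-0.     0.999  0.048]
 [-1.    -0.     0.001]]
```

View pics/wrist2.png

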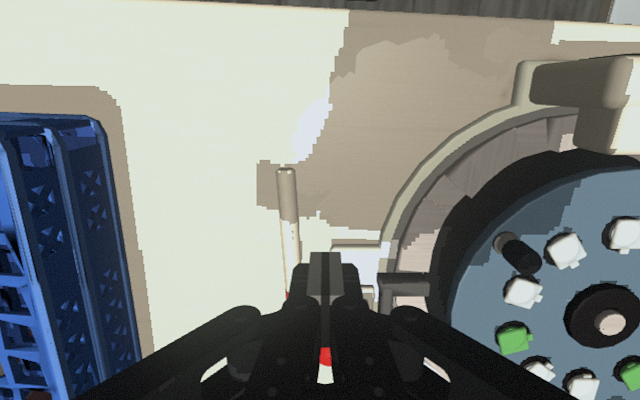

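View pics/scene2.png

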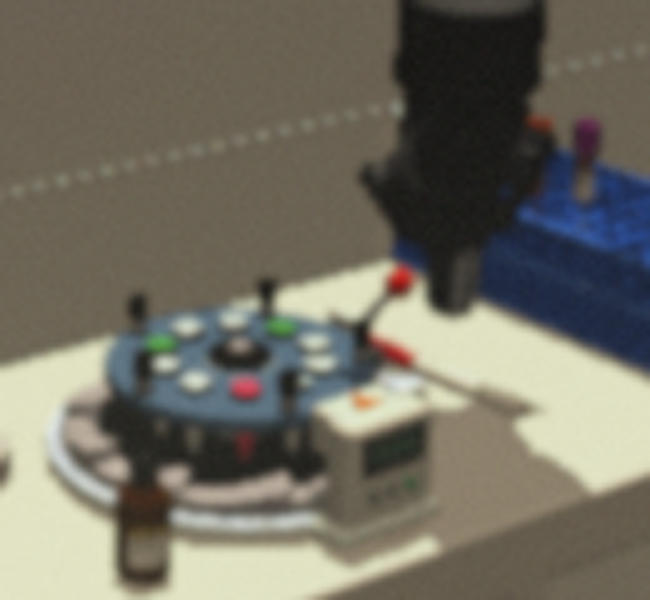

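Call:
{"method": "jog_arm", "body": {"moves": [[0, 0, 0, 1, 0, 10, 0], [0, 0, 0, 1, 0, 20, 0], [0, 0, 0, 1, 0, 30, 0], [0, 0, 0, 1, 0, 38, 0], [0, 0, 0, 1, 0, 44, 0], [0, 0, 0, 1, 0, 49, 0], [0, 0, 0, 1, 0, 51, 0], [0, 0, 0, 1, 0, 51, 0]]}}

```text
time_s: 3.35
eef_pos: [0.5154, 0.0613, 0.053]
eef_rot: [-0.017, 0.706, 0.017, 0.708]
ft_force: [0.8, -0.1, -0.8]
grip_width: -0.0001
```

Run:
```python
from h import *
rep()
f=grab_frame("scene");cv2.imwrite("pics/scene3.png",cv2.resize(f[140:260,300:430,::-1],None,fx=5,fy=5,interpolation=2))
```

```text
t 3.35 world [515.4  61.3  53. ] unit [  31.7 -130.4   53. ] zyaw 2.74 F [ 0.77 -0.05 -0.8 ] w -0.0001
[[ 0.002 -0.048  0.999]
 [ 0.     0.999  0.048]
 [-1.     0.     0.002]]
```

View pics/scene3.png

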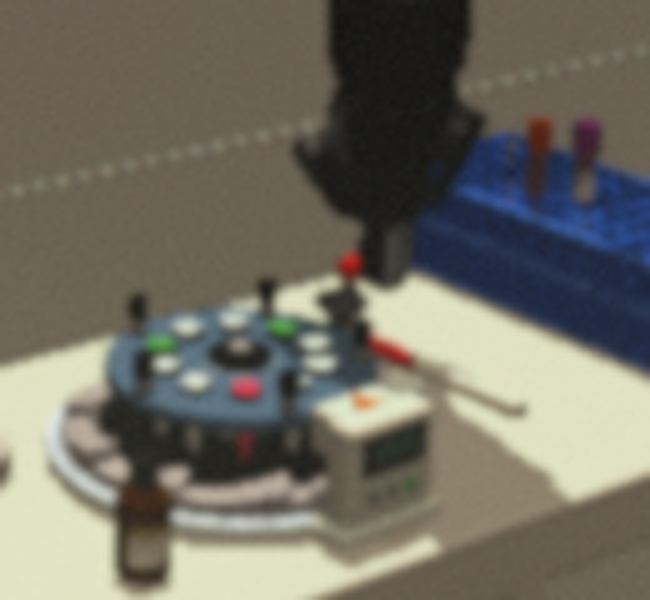

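Call:
{"method": "jog_arm", "body": {"moves": [[0, 0, 0, 0, -2, -25, 0], [0, 0, 0, -50, -2, -25, 0], [0, 0, 0, -75, 30, -20, 0], [0, 0, 0, -75, 90, -8, 0], [0, 0, 0, -75, 150, -8, 0], [0, 0, 0, -75, 188, -8, 0], [0, 0, 0, -75, 188, -8, 0], [0, 0, 0, -75, 188, -8, 0]]}}

```text
time_s: 4.4
eef_pos: [0.498, 0.2477, 0.1278]
eef_rot: [-0.017, 0.706, 0.016, 0.708]
ft_force: [0.1, -0.9, 0.1]
grip_width: 0.0001
```

Run:
```python
from h import *
rep()
f=grab_frame("scene");a=cv2.resize(f[140:260,300:430,::-1],None,fx=4,fy=4,interpolation=2);cv2.imwrite("pics/scene4.png",a);f=grab_frame("wrist");cv2.imwrite("pics/wrist4.png",f[:,:,::-1])
```

```text
t 4.4 world [498.  247.7 127.8] unit [ 23.1  56.6 127.8] zyaw 2.72 F [ 0.11 -0.94  0.06] w 0.0001
[[ 0.002 -0.047  0.999]
 [-0.001  0.999  0.047]
 [-1.    -0.001  0.002]]
```

View pics/scene4.png

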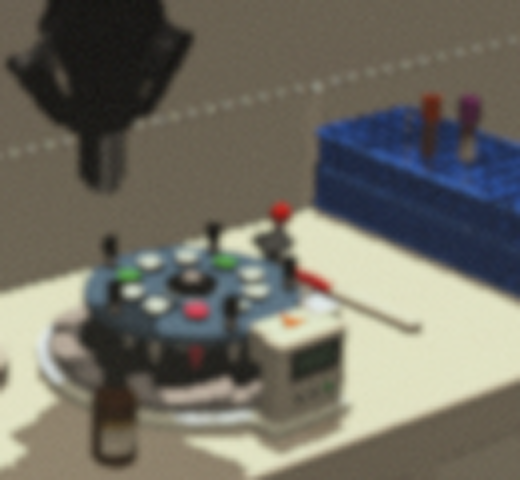

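View pics/wrist4.png

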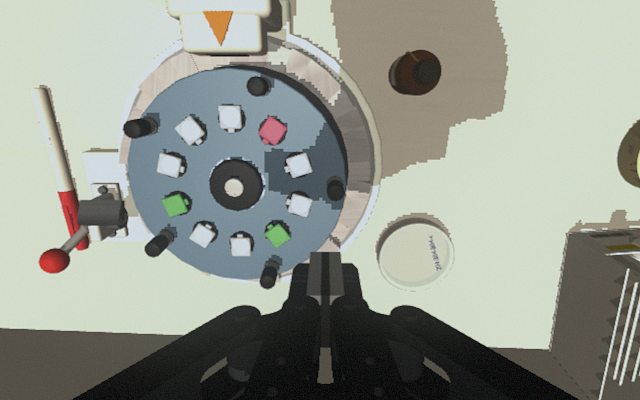

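Run:
```python
from h import *
P=lambda p,z:(ray("wrist",p,z)*1000)[:2]
def U(w):
    d=w-C;return np.round([d[0]*np.cos(Y)+d[1]*np.sin(Y),-d[0]*np.sin(Y)+d[1]*np.cos(Y)],1)
for n,q,z in(("peg",(337,191),.075),("pegN",(268,282),.075),("pegL",(131,128),.075),("pegLB",(153,247),.075),("pegT",(256,86),.075),("hub",(234,187),.058),("ball",(54,261),.057),("pointer",(220,45),.065),("bottle",(426,72),.06),("dish",(415,255),.016)):print(n,P(q,z).round(1),U(P(q,z)))
```

```text
peg [478.2 253.5] [ 3.6 63.4]
pegN [540.5 212.9] [63.9 19.9]
pegL [447.2 138. ] [-32.8 -50.5]
pegLB [519.1 142.4] [ 39.3 -49.5]
pegT [422.  207.2] [-54.7  19.8]
hub [483.5 189.2] [ 5.8 -1.1]
ball [541.8  64.6] [  58.2 -128.3]
pointer [401.9 186.3] [-75.8  -0.2]
bottle [410.3 300.6] [-62.1 113.6]
dish [546.4 322.3] [ 75.  128.9]
```

Call:
{"method": "jog_arm", "body": {"moves": [[0, 0, 0, 40, 2, 6, 0], [0, 0, 0, 63, 2, 6, 0], [0, 0, 0, 63, 2, 6, 0], [0, 0, 0, 63, 2, 6, 0]]}}

```text
time_s: 5.0
eef_pos: [0.5051, 0.2486, 0.066]
eef_rot: [-0.016, 0.706, 0.016, 0.708]
ft_force: [0.8, -0.2, 0.5]
grip_width: 0.0
```

Run:
```python
from h import *
rep()
f=grab_frame("scene");a=cv2.resize(f[140:260,300:430,::-1],None,fx=4,fy=4,interpolation=2);cv2.imwrite("pics/scene5.png",a);f=grab_frame("wrist");cv2.imwrite("pics/wrist5.png",f[:,:,::-1])
```

```text
t 5.0 world [505.1 248.6  66. ] unit [30.3 57.3 66. ] zyaw 2.55 F [ 0.77 -0.17  0.53] w 0.0
[[ 0.003 -0.044  0.999]
 [-0.     0.999  0.044]
 [-1.    -0.     0.003]]
```

View pics/wrist5.png

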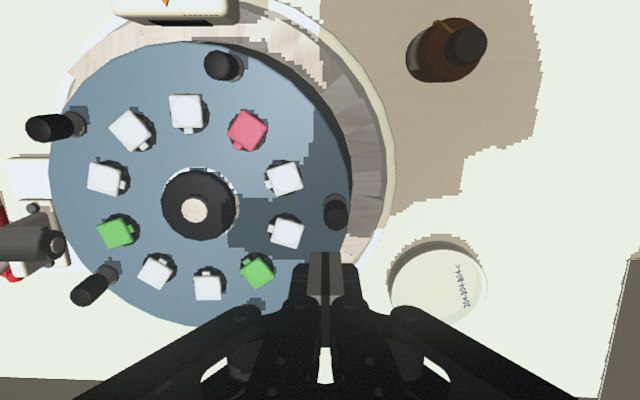

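Call:
{"method": "jog_arm", "body": {"moves": [[0, 0, 0, 1, 0, -8, 0], [0, 0, 0, 2, 0, -15, 0], [0, 0, 0, 2, 0, -22, 0], [0, 0, 0, 2, -1, -29, 0], [0, 0, 0, 2, -2, -35, 0], [0, 0, 0, 2, -2, -39, 0], [0, 0, 0, 2, -2, -39, 0]]}}

```text
time_s: 5.98
eef_pos: [0.4656, 0.2454, 0.064]
eef_rot: [-0.016, 0.706, 0.016, 0.708]
ft_force: [0.7, 0.0, -0.4]
grip_width: 0.0004
```

Run:
```python
from h import *
rep()
f=grab_frame("wrist");cv2.imwrite("pics/wrist6.png",f[:,:,::-1])
```

```text
t 5.97 world [465.6 245.4  64. ] unit [-9.4 55.9 64. ] zyaw 2.6 F [ 0.74  0.05 -0.43] w 0.0004
[[ 0.003 -0.045  0.999]
 [ 0.     0.999  0.045]
 [-1.     0.     0.003]]
```

View pics/wrist6.png

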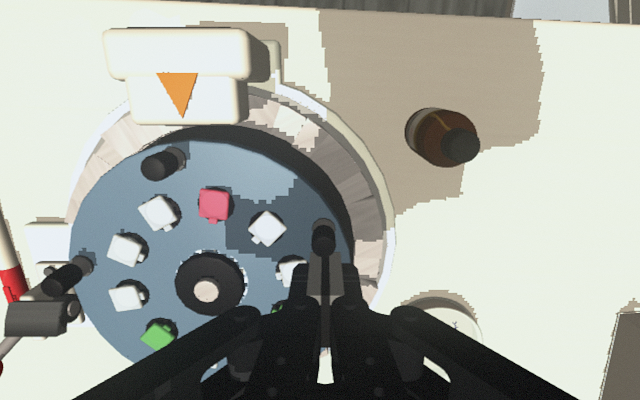

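```bash
cat >> h.py <<'E'
def ang(pts,hub,n="wrist"):
    h=ray(n,hub,.058)[:2]*1000
    for nm,q,z in pts:
        d=ray(n,q,z)[:2]*1000-h;print(nm,np.hypot(*d).round(1),(np.degrees(np.arctan2(d[1],d[0]))-np.degrees(Y)).round(1))
    print("hub",h)
E
python3 - <<'E'
from h import *
ang([("pointer",(182,117),.065),("pink",(214,204),.060),("w",(267,229),.06),("wL",(158,213),.06),("wLL",(125,249),.06),("pegT",(157,168),.075),("pegL",(58,281),.075),("peg",(322,236),.075)],(206,290))
E
```

```text
pointer 82.9 -181.2
pink 45.8 168.6
w 45.8 135.9
wL 43.9 -158.1
wLL 41.3 -124.0
pegT 64.9 -174.4
pegL 58.2 -105.3
peg 67.3 122.4
hub [484.93105388 188.70451832]
```

```bash
cat >> h.py <<'E'
from scipy.optimize import least_squares
def fit(obs,n="wrist",yaw=np.degrees(Y)):
    # obs: (px, z, radius, nominal unit angle deg at wheel=0)
    W=np.array([ray(n,o[0],o[1])[:2]*1000 for o in obs]);r=np.array([o[2] for o in obs]);a=np.radians([o[3] for o in obs])
    f=lambda v:(W-v[:2]-np.c_[r*np.cos(a+v[2]),r*np.sin(a+v[2])]).ravel()
    s=least_squares(f,[480,190,.3]);print("centre",s.x[:2].round(1),"wheel",round(s.x[2]-np.radians(yaw),3),"res",s.fun.round(1));return s.x
E
python3 - <<'E'
from h import *
# pink nominal: one place clockwise of reader(180) -> 144
fit([((214,204),.06,41,144),((267,229),.06,41,108),((158,213),.06,41,180),((125,249),.06,41,216),((127,296),.06,41,252),((157,168),.075,62.5,162),((58,281),.075,62.5,234),((322,236),.075,62.5,90)])
p=np.array([ray("wrist",(182,117),.065)[:2]*1000]);print(p)
E
```

```text
centre [480.  191.7] wheel 0.483 res [ 0.5 -0.   1.2  0.1  0.4 -0.5 -0.1 -0.7 -0.1 -0.6  1.8  1.1 -1.6  2.4
 -2.1 -1.8]
[[402.04804004 186.56719939]]
```

Run:
```python
from h import *
# wrist4 picture: camera pose from recorded TCP; camera offset fixed in the tool
c=camera_info("wrist");s=sensors.sense()
def TT(p,q):
    T=np.eye(4);T[:3,:3]=R.from_quat(q).as_matrix();T[:3,3]=p;return T
X=np.linalg.inv(TT(s["eef_pos"],s["eef_rot"]))@np.array(c["T"])
q=R.from_matrix(np.array([[.002,-.047,.999],[-.001,.999,.047],[-1,-.001,.002]])).as_quat()
c4=dict(c);c4["T"]=TT([.498,.2477,.1278],q)@X
import h
o=h.ray
h.ray=lambda n,p,z:o(n,p,z,c4)
fit([((273,130),.06,41,144),((299,165),.06,41,108),((231,118),.06,41,180),((190,130),.06,41,216),((171,165),.06,41,252),((177,204),.06,41,288),((203,235),.06,41,324),((241,244),.06,41,0),((277,234),.06,41,36),((299,205),.06,41,72),((337,191),.075,62.5,90),((268,282),.075,62.5,18),((131,128),.075,62.5,234),((153,247),.075,62.5,306),((256,86),.075,62.5,162)])
p=h.ray("wrist",(220,45),.065)*1000;print(p)
```

```text
centre [481.1 191.8] wheel -0.001 res [-0.6  0.5  0.   0.6  0.3  0.2 -0.5 -0.6  0.1  0.1 -0.1  0.5  0.9 -0.2
 -0.5  0.   0.1  0.   0.6 -0.  -0.5 -0.1  0.5 -0.1  0.2 -0.8 -1.3  0.3
  0.9 -0.5]
[401.64802565 186.91835894  65.        ]
```

Call:
{"method": "jog_arm", "body": {"moves": [[0, 0, 0, 0, 0, -4, 0], [0, 0, 0, 0, 0, -7.5, 0], [0, 0, 0, 0, 0, -7.5, 0], [0, 0, 0, 0, 0, -7.5, 0]]}}

```text
time_s: 6.52
eef_pos: [0.4579, 0.2454, 0.0639]
eef_rot: [-0.016, 0.706, 0.016, 0.708]
ft_force: [-0.7, 0.2, -0.1]
grip_width: -0.0001
```

Run:
```python
from h import *
rep()
f=grab_frame("wrist");cv2.imwrite("pics/wrist7.png",f[:,:,::-1])
```

```text
t 6.53 world [457.9 245.4  63.9] unit [-17.   56.3  63.9] zyaw 2.62 F [-0.65  0.18 -0.08] w -0.0001
[[ 0.002 -0.046  0.999]
 [ 0.     0.999  0.046]
 [-1.     0.     0.002]]
```

View pics/wrist7.png

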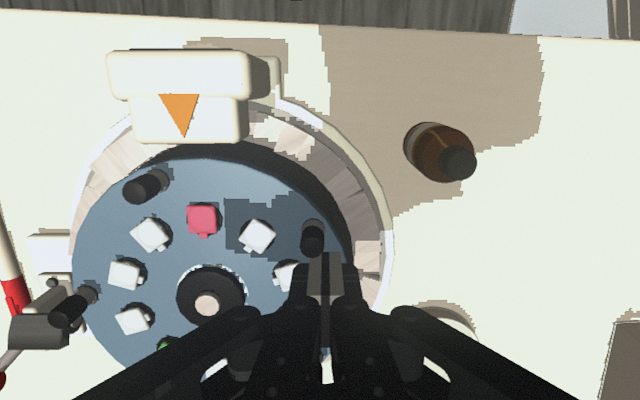

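Call:
{"method": "jog_arm", "body": {"moves": [[0, 0, 0, 0, 0, 10, 0], [0, 0, 0, -40, 0, 14, 0], [0, 0, 0, -64, 0, 40, 0], [0, 0, 0, -64, 0, 40, 0], [0, 0, 0, -64, 0, 40, 0], [0, 0, 0, -64, 0, 40, 0]]}}

```text
time_s: 7.32
eef_pos: [0.4966, 0.247, 0.1269]
eef_rot: [-0.017, 0.707, 0.016, 0.707]
ft_force: [-0.3, -0.3, -0.2]
grip_width: 0.0
```

Run:
```python
from h import *
rep()
f=grab_frame("wrist");cv2.imwrite("pics/wrist8.png",f[:,:,::-1])
np.save("c8.npy",camera_info("wrist")["T"])
```

```text
t 7.33 world [496.6 247.  126.9] unit [ 21.7  56.  126.9] zyaw 2.64 F [-0.33 -0.35 -0.23] w 0.0
[[ 0.    -0.046  0.999]
 [-0.001  0.999  0.046]
 [-1.    -0.001  0.   ]]
```

View pics/wrist8.png

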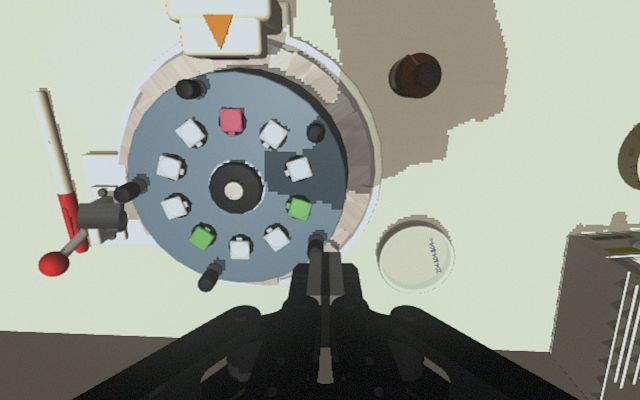

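Run:
```python
from h import *
fit([((232,121),.06,41,144),((273,134),.06,41,108),((190,133),.06,41,180),((171,168),.06,41,216),((176,207),.06,41,252),((203,238),.06,41,288),((240,247),.06,41,324),((277,238),.06,41,0),((299,208),.06,41,36),((299,169),.06,41,72),((316,132),.075,62.5,90),((206,283),.075,62.5,306-72+0+72-0-18+18-36+0+36-36+0),((122,192),.075,62.5,234),((185,90),.075,62.5,162)][:11]+[((122,192),.075,62.5,234),((185,90),.075,62.5,162),((206,283),.075,62.5,306)])
print(ray("wrist",(220,48),.065)*1000)
```

```text
centre [481.5 191.3] wheel 0.616 res [ 0.1  0.4 -0.4  0.1 -0.5 -0.9  0.3  0.1  0.2  0.1  1.   0.2 -0.6 -0.2
  0.5  0.4  0.1  0.1  0.1  0.4 -0.1 -0.5 -1.2 -0.   1.3 -0.1 -0.9 -0.1]
[401.75643952 186.49965543  65.        ]
```

Run:
```python
from h import *
for q in((400,137),(400,117)):
  for z in(0,.1,.2): print(q,z,ray("top",q,z)*1000)
```

```text
(400, 137) 0 [639.49877861  36.86197467   0.        ]
(400, 137) 0.1 [607.61910863  60.06773326 100.        ]
(400, 137) 0.2 [575.73943865  83.27349185 200.        ]
(400, 117) 0 [694.27920266  35.73988543   0.        ]
(400, 117) 0.1 [656.51971174  59.06608274 100.        ]
(400, 117) 0.2 [618.76022082  82.39228004 200.        ]
```

Call:
{"method": "jog_arm", "body": {"moves": [[0, 0, 0, 0, -50, 25, 0], [0, 0, 0, 0, -100, 45, 0], [0, 0, 0, 0, -150, 62, 0], [0, 0, 0, 0, -187, 62, 0], [0, 0, 0, 0, -187, 62, 0], [0, 0, 0, 0, -187, 62, 0], [0, 0, 0, 0, -187, 62, 0]]}}

```text
time_s: 8.25
eef_pos: [0.567, 0.0648, 0.1269]
eef_rot: [-0.017, 0.707, 0.017, 0.707]
ft_force: [0.5, -0.8, 0.2]
grip_width: -0.0
```

Run:
```python
from h import *
rep()
f=grab_frame("wrist");cv2.imwrite("pics/wrist9.png",f[:,:,::-1])
f=grab_frame("scene");a=cv2.resize(f[100:260,280:440,::-1],None,fx=3.7,fy=3.7,interpolation=2);cv2.imwrite("pics/scene9.png",a)
```

```text
t 8.25 world [567.   64.8 126.9] unit [  83.4 -129.2  126.9] zyaw 2.78 F [ 0.49 -0.82  0.2 ] w -0.0
[[-0.    -0.048  0.999]
 [ 0.     0.999  0.048]
 [-1.     0.    -0.   ]]
```

View pics/wrist9.png

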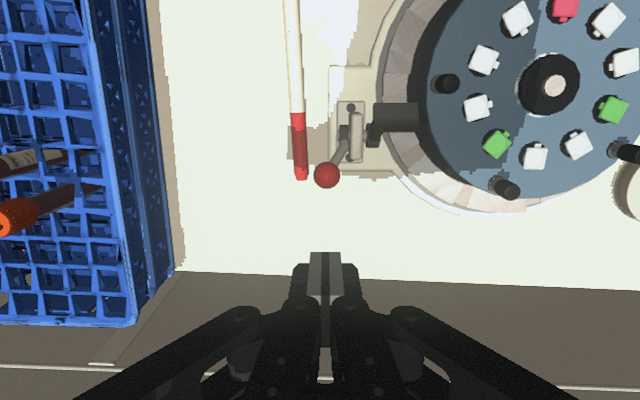

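View pics/scene9.png

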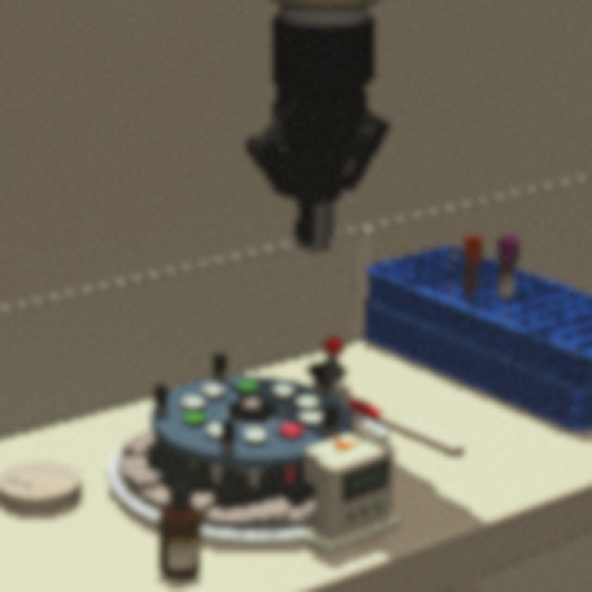

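Call:
{"method": "jog_arm", "body": {"moves": [[0, 0, 0, 40, -2, 2, 0], [0, 0, 0, 73, -2, 2, 0], [0, 0, 0, 73, -2, 2, 0], [0, 0, 0, 73, -2, 2, 0]]}}

```text
time_s: 8.85
eef_pos: [0.5698, 0.063, 0.055]
eef_rot: [-0.017, 0.706, 0.017, 0.707]
ft_force: [0.2, 0.3, 0.3]
grip_width: -0.0004
```

Run:
```python
from h import *
rep()
f=grab_frame("wrist");cv2.imwrite("pics/wrist10.png",f[:,:,::-1])
```

```text
t 8.85 world [569.8  63.   55. ] unit [  86.1 -131.2   55. ] zyaw 2.8 F [0.16 0.33 0.31] w -0.0004
[[ 0.001 -0.049  0.999]
 [-0.     0.999  0.049]
 [-1.    -0.     0.001]]
```

View pics/wrist10.png

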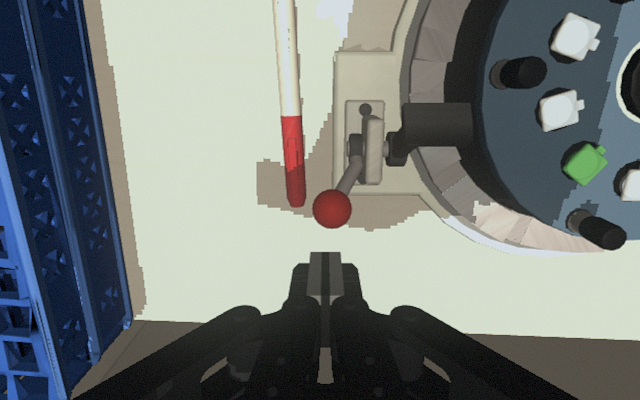

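Call:
{"method": "jog_arm", "body": {"moves": [[0, 0, 0, 1, 0, -8, 0], [0, 0, 0, 1, 0, -15, 0], [0, 0, 0, 1, 0, -22, 0], [0, 0, 0, 1, 0, -29, 0], [0, 0, 0, 1, 0, -36, 0], [0, 0, 0, 1, 0, -41, 0], [0, 0, 0, 1, 0, -45, 0], [0, 0, 0, 1, 0, -48, 0], [0, 0, 0, 1, 0, -48, 0]]}}

```text
time_s: 10.02
eef_pos: [0.5217, 0.0607, 0.054]
eef_rot: [-0.017, 0.706, 0.017, 0.707]
ft_force: [0.4, 0.5, -1.3]
grip_width: -0.0004
```

Run:
```python
from h import *
rep()
f=grab_frame("wrist");cv2.imwrite("pics/wrist11.png",f[:,:,::-1])
f=grab_frame("scene");a=cv2.resize(f[140:260,300:430,::-1],None,fx=5,fy=5,interpolation=2);cv2.imwrite("pics/scene11.png",a)
```

```text
t 10.03 world [521.7  60.7  54. ] unit [  37.9 -131.2   54. ] zyaw 2.8 F [ 0.35  0.53 -1.34] w -0.0004
[[ 0.001 -0.049  0.999]
 [ 0.     0.999  0.049]
 [-1.    -0.     0.001]]
```

View pics/wrist11.png

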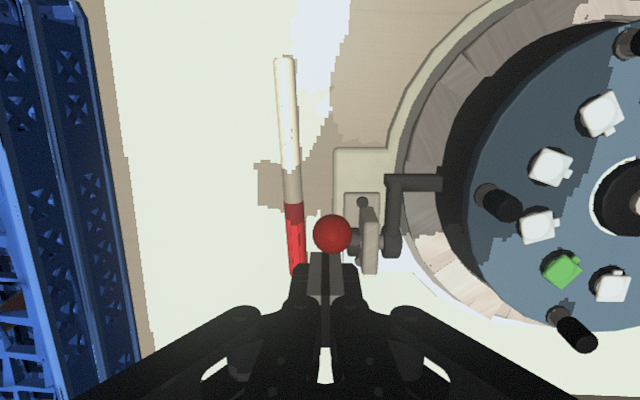

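View pics/scene11.png

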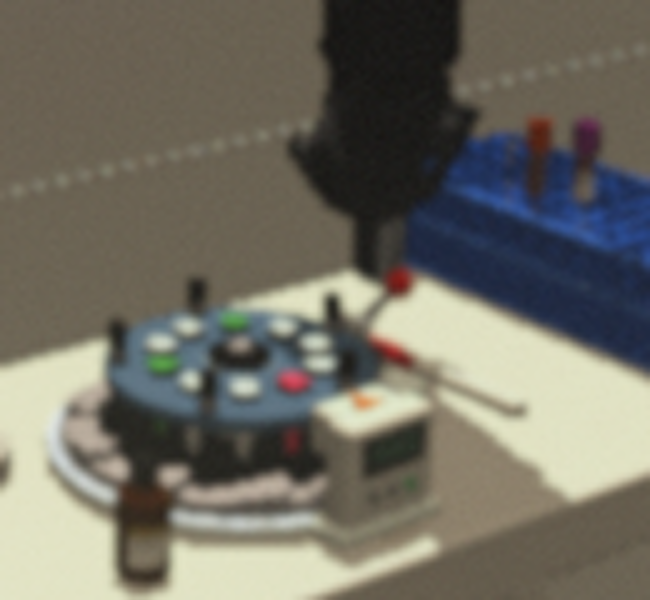

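Call:
{"method": "jog_arm", "body": {"moves": [[0, 0, 0, 0, 0, 12, 0], [0, 0, 0, -30, 0, 12, 0], [0, 0, 0, -75, 0, 12, 0], [0, 0, 0, -75, 60, 0, 0], [0, 0, 0, -75, 120, -16, 0], [0, 0, 0, -75, 188, -16, 0], [0, 0, 0, -75, 188, -16, 0], [0, 0, 0, -75, 188, -16, 0], [0, 0, 0, -75, 188, -16, 0]]}}

```text
time_s: 11.25
eef_pos: [0.4976, 0.2457, 0.129]
eef_rot: [-0.017, 0.706, 0.016, 0.708]
ft_force: [-0.2, -0.5, -0.2]
grip_width: -0.0002
```

Run:
```python
from h import *
rep()
f=grab_frame("wrist");cv2.imwrite("pics/wrist12.png",f[:,:,::-1])
f=grab_frame("scene");a=cv2.resize(f[140:260,300:430,::-1],None,fx=5,fy=5,interpolation=2);cv2.imwrite("pics/scene12.png",a)
```

```text
t 11.25 world [497.6 245.7 129. ] unit [ 22.6  54.7 129. ] zyaw 2.64 F [-0.18 -0.47 -0.2 ] w -0.0002
[[ 0.002 -0.046  0.999]
 [-0.001  0.999  0.046]
 [-1.    -0.001  0.002]]
```

View pics/wrist12.png

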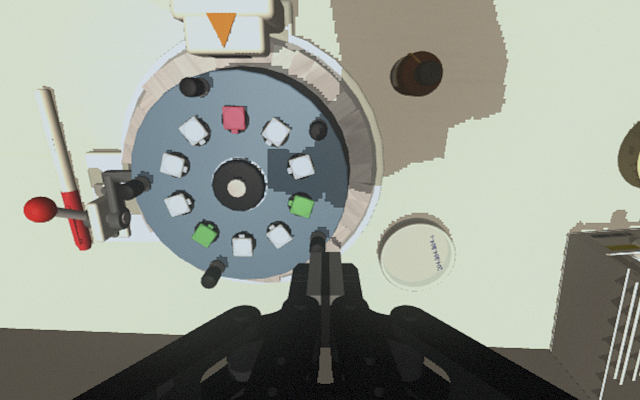

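View pics/scene12.png

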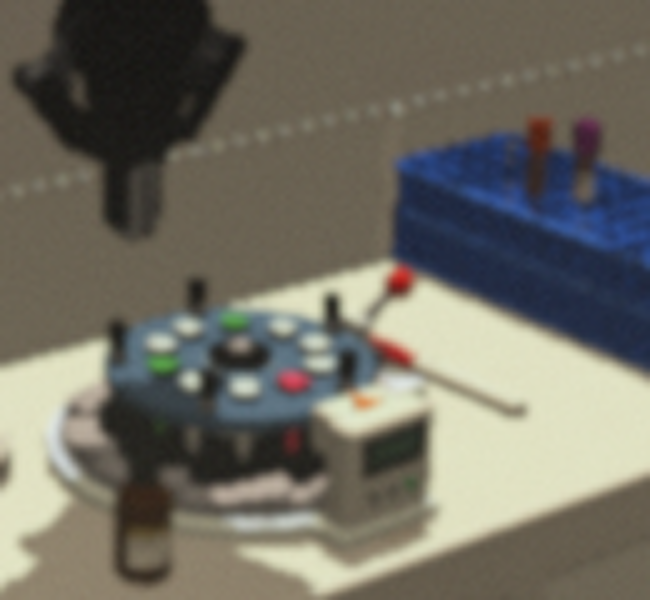

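Run:
```python
from h import *
f=grab_frame("scene")[:,:,::-1].copy();cv2.imwrite("pics/scene13.png",f);t=grab_frame("top")[:,:,::-1].copy();cv2.imwrite("pics/top13.png",t)
def red(n,box):
    im=cv2.imread(n)
    h=cv2.cvtColor(im,cv2.COLOR_BGR2HSV).astype(int);m=(((h[...,0]>172)|(h[...,0]<4))&(h[...,1]>150)).astype(float);x0,y0,x1,y1=box
    y,x=np.nonzero(m[y0:y1,x0:x1]);print(n,x.mean()+x0,y.mean()+y0,len(x))
for n in("pics/scene0.png","pics/scene13.png"): red(n,(370,188,392,202))
for n in("pics/top0.png","pics/top13.png"): red(n,(390,165,410,195))
o=fit([((234,118),.06,41,144),((276,131),.06,41,108),((194,131),.06,41,180),((174,165),.06,41,216),((178,204),.06,41,252),((205,235),.06,41,288),((242,244),.06,41,324),((280,235),.06,41,0),((301,206),.06,41,36),((302,166),.06,41,72),((318,130),.075,62.5,90),((126,189),.075,62.5,234),((188,87),.075,62.5,162),((209,280),.075,62.5,306)])
print(ray("wrist",(222,47),.065)*1000)
w=ray("wrist",(40,209),.059)*1000;d=w[:2]-o[:2];y=.05;print("ball unit",d[0]*np.cos(y)+d[1]*np.sin(y),-d[0]*np.sin(y)+d[1]*np.cos(y))
a=cv2.resize(t[140:260,270:420],None,fx=5,fy=5,interpolation=2);cv2.imwrite("pics/top13z.png",a)
```

```text
pics/scene0.png 379.61538461538464 195.53846153846155 13
pics/scene13.png 379.61538461538464 195.53846153846155 13
pics/top0.png 397.6857142857143 179.78571428571428 70
pics/top13.png nan nan 0
centre [481.  191.8] wheel 0.615 res [-0.3 -0.1 -0.8  0.4 -0.2 -0.4  0.2  0.   0.2 -0.5  1.1 -0.2 -0.5 -0.4
  0.4  1.   0.6  0.1 -0.2  0.9  0.2 -0.6 -1.2  0.2  1.  -0.4 -0.6  0.1]
[401.76557191 186.40760125  65.        ]
ball unit 15.607784989649993 -129.5991540779479<stdin>:6: RuntimeWarning: Mean of empty slice.
  ret = ret.dtype.type(ret / rcount)
```

View pics/top13z.png

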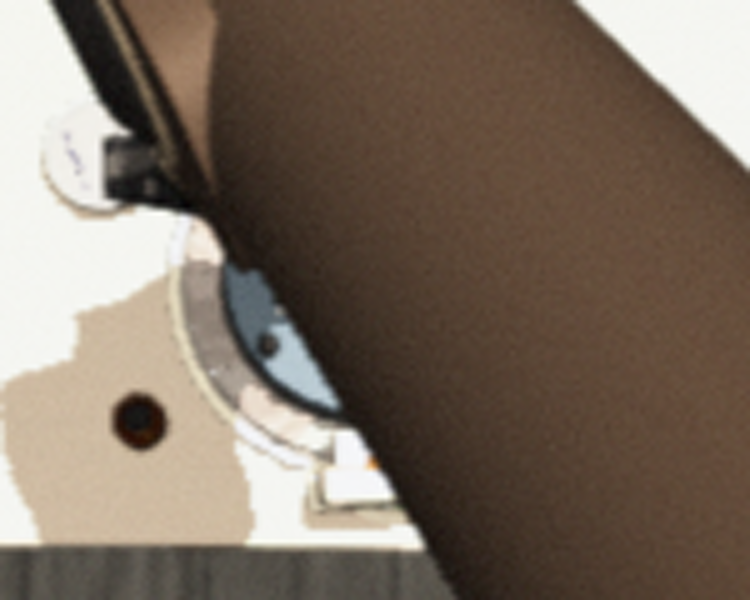

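The wrist picture gives a wheel angle of 0.615 rad, and the ball is back at its start pixel. The robot touches nothing, with the tip 54 mm above the pegs, so I'm handing in.

```bash
python3 -c "
from cell import manip
print(manip.sign_off())"
```

```text
the job is handed in; nothing more can be done
None
```

I threw the ball lever over, pushed the wheel back one notch by a peg, and pushed the lever back so that the pawl dropped. I then drew the arm clear and handed the job in at about 11.4 s. The hand-in reports no verdict.

**Last checks**
- **Wheel:** the wrist camera gave 0.615 rad. It read about 0 at the start, so the wheel has moved 0.616. One notch is 0.628 and the allowed range is 0.54 to 0.69. The pink tube stands in line with the orange pointer.
- **Pawl:** the ball is on exactly the same scene-camera pixels as before the job. From the wrist camera it measures (15.6, −129.6) mm in the unit, against (15, −128) for pawl down.
- **Unit:** the fitted wheel axis and the pointer tip stayed within about 1 mm across the wrist pictures, and I saw no bystander move.
- **Robot:** the gripper ended about 54 mm above the pegs, with the force reading at noise level.

**What disagreed or failed**
- **Cameras:** the top and wrist cameras differed by about 3–4 mm in x on the unit's position, so I approached the peg and ball with extra clearance.
- **Start angle:** using the pointer as the reference puts the wheel about 0.015 rad lower, at about 0.60. That is still inside the range.
- **Final top view:** the arm hid the ball, so that check gave no result.

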